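# Clamp the dust pot onto its pipe

## Task

Clamp the dust pot onto its pipe: swing the hinged jaw of its clamp ring round the two flanges until it is fully shut, then swing the hook latch fully home over the jaw's ear, and let go. Leave the empty clamp beside it untouched.

Things in the scene. Friction and masses are not known exactly. Their poses are not given: they have to be found in the camera images.
- stand: The clamp to work on, fixed to the bench: a steel ring 92 mm across, 50 to 70 mm up, round the flanges of a short pipe and a squat aluminium pot (54 mm across, top 90 mm up). Origin: underside centre of its 120 mm square base plate, z up; the -x half of the ring is the jaw, hinged at y +50 mm. Both wooden grips stand clear above it all. It and the empty clamp stand side by side, either way round.
- jaw_grip (a point): Centre of the grip of its moving jaw (swung first): upright dark wooden cylinder 14 mm across, 94 to 130 mm above the bench; this point is 115 mm up. Axes turn with the jaw, z up: its upright hinge pin lies 58 mm along +x and 50 mm along +y from here, so the grip swings on a level circle of 77 mm radius. When shut, axes match the stand's.
- jaw (a joint): Angle of that jaw, rad: 0 fully shut against its stop, up to 1.5 open; closes anticlockwise seen from above. Starts 0.8 to 1.35. Light friction (about 1 N at the grip); stays where it is left.
- hook_grip (a point): Centre of the grip of its hook latch (swung second): upright dark wooden cylinder 14 mm across, 94 to 130 mm above the bench; this point is 115 mm up. Axes turn with the hook, z up: its upright pivot lies 55 mm along +x from here. An iron claw below it goes behind the jaw's ear. With both shut, this grip is 73 mm from the jaw's grip.
- hook (a joint): Angle of that hook latch, rad: 0 fully home against its stop, up to 1.5 swung out; closes clockwise seen from above. Starts 0.8 to 1.35; must still be open when the jaw is shut. Light friction (about 1 N at the grip); stays where it is left.
- empty_clamp: Bystander: a second clamp of the same kind and size, its jaw and hook open too, with the same wooden grips, but no pot, pipe or flanges in it. Leave it untouched. Origin: underside centre of its 120 mm square base plate, z up; fixed to the bench.

How it is judged:
By the outcome, as a careful person would: the job done as asked, in the order asked, and still so for the second after the job is handed in, with the robot touching nothing.
It also fails if it takes over 42 s, if anything falls off the work surface, if the arm or the gripper's body presses on something with over 40 N, if the wrist force passes 120 N, or if a joint passes its speed limit or range.

## Robot

A 6-joint arm with a two-finger parallel gripper is mounted at the origin on the work surface. World frame = base frame: x ahead of the robot, y to its left, z up, the work surface at z = 0. Lengths are in mm, angles in degrees, forces in N, time in s.
With the tool pointing down it reaches from about 250 to 775 mm from the base axis. Payload 8.9 kg.
Tool frame: the origin (TCP) lies at the very end of the fingers, on their centre line; the grasp point (between the pads) lies 19 mm behind it; z points along the fingers, y is the line along which they close (so a half turn about z gives the same grasp; the last joint's range is limited). The gripper opens to 85 mm and grips with 20 to 120 N. Pads are 22 mm wide; open, the fingers measure 114 mm over their backs; the gripper's body (76 mm by 85 mm) begins 54 mm behind the grasp point. The pads swing forward as they close: fully open they stand 13 mm farther back than shut.
Start: joints at [62.55, 16.656, -8.789, 64.555, 0, 82.019], TCP at [174.976, 494.982, 231.305] pointing down, gripper open.
Joint ranges: [-144.48, 144.48], [-52.06, 99.96], [-74.48, 78.29], [-112.23, 115.85], [-86.99, 84.42], [-180, 180]. Speed limits (degrees/s): [127.2, 127.2, 159.86, 180, 180, 180].

## Interface

Orientations are given as a 3x3 rotation matrix whose columns are the frame's x, y, z axes.
In Python, from workcell import env gives the robot as it stands.
- The arm moves only by the tool move_arm, never from a script. Its argument "rows" is a list of rows, each an object with "xyz": the shift along the tool's x, y, z in m, a list of three; "rot": the turn, a rotation vector about the tool's x, y, z in rad, a list of three; "grip": the opening, from 0 (shut) to 1 (fully open). In form: [{"xyz": [tx, ty, tz], "rot": [ax, ay, az], "grip": grip}, ...]. A call has 1 to 12 rows; each row is the pose to reach, as a shift and turn from the pose commanded when the call began, along the tool's axes at that moment; what a row does not reach only later rows make up. A row lasts 1/8 s, in which the tool goes at most 62.5 mm and 10.7 degrees, less where a joint would pass 70% of its speed; a pose out of reach is approached as far as the arm can. A call with a gripper value outside its range is refused whole. The fingers move at their own pace and stop on an object; "force" is the grip in N (left out, the last holds). Time passes only in rows, so rows that repeat a pose let the fingers close. It gives the time, the measured TCP pose, the force, the opening and the grip force at its end, in the units of the state.
- env.observe(): the state, without advancing time (a new reading comes with each control period).
- env.capture(name): name is "scene" or "top" or "wrist"; returns the picture (480x640x3 uint8, blue, green, red); there is no depth.
- env.get_calibration(name): a dict with "K" (3x3 intrinsics, pixels), "R" (3x3) and "t" (3): a world point X has camera coordinates R X + t. Camera axes: x right, y down, z forward; pixel columns grow to the right and rows downward; lengths in mm; the calibration is good to about 2 mm. A picture is of the moment at which its call begins: read the wrist's pose just before it. get_calibration takes no time and is no camera call; for the wrist camera it gives the pose at the moment of the call.
- env.finish_job(): hands the job in; it is judged then, once.
The state is a dict: "t": time; "qpos": joint angles; "joint_vel": joint speeds; "effort": joint torques, N m; "ee_pos": TCP position; "orientation": TCP orientation; "wrist_force": force on the tool from outside, world axes, zero at the start; "torque": the same for the moment, N m; "finger_gap": opening from 0.0 (shut) to 1.0 (fully open); "grasp_force": force on a finger pad.
Only numpy, scipy, OpenCV 4.12 (cv2) and the standard library are available. Lean on these libraries where they do the work, as an engineer would, in place of code of your own. Each camera call takes 0.05 s, during which the arm holds its last target. There are 200 camera calls.

## Working session

There is one attempt and no reset: what is moved stays moved. The work goes in short steps, Python scripts to look and compute and a tool call to move; the robot and the scene stay as the last step left them, time stands still between calls to the robot, and variables do not carry over. Pictures are saved under pics/ and viewed, at most 10 in all, crops included, and the job is handed in when it is done.

Besides the shell and the picture viewer there is one more tool, called by a JSON object that holds its "method" and its "body". move_arm: Moves the arm, as the interface text tells. Its arguments: {"type":"object","properties":{"rows":{"type":"array"},"force":{"type":"number"}},"required":["rows"]}

```bash
mkdir -p pics; ls
python3 - <<'E'
from workcell import env
import cv2
for n in ("scene","top"):
    cv2.imwrite(f"pics/{n}1.png",env.capture(n))
    c=env.get_calibration(n); print(n,c)
s=env.observe(); print(s)
E
```

```text
pics
scene {'K': array([[447.52844931,   0.        , 319.39744836],
       [  0.        , 447.52844931, 240.46336056],
       [  0.        ,   0.        ,   1.        ]]), 'R': array([[ 0.67048934,  0.74183905,  0.01090291],
       [ 0.49918993, -0.44020901, -0.74634137],
       [-0.54886561,  0.50585655, -0.66547404]]), 't': array([-351.22941603, -193.33717874, 1152.90777652])}
top {'K': array([[507.58225863,   0.        , 331.50976454],
       [  0.        , 507.58225863, 241.47515807],
       [  0.        ,   0.        ,   1.        ]]), 'R': array([[ 0.0260136 , -0.99952701,  0.01640245],
       [-0.99751528, -0.02702888, -0.06505927],
       [ 0.06547184, -0.01466926, -0.99774659]]), 't': array([-29.76040697, 536.74014392, 806.39140933])}
{'t': 0.1, 'qpos': array([ 6.25511418e+01,  1.66866991e+01, -8.82405416e+00,  6.45550047e+01,
       -2.37714552e-04,  8.20196733e+01]), 'joint_vel': array([-0.04602423, -0.04292002,  0.13424474, -0.02982   , -0.0197509 ,
       -0.05150478]), 'effort': array([ 1.52950393e-03, -5.37977099e+01,  3.31918788e+01,  9.33443400e-03,
       -2.11175789e-04, -2.11945277e-06]), 'ee_pos': array([174.79350717, 494.65465053, 230.79820376]), 'orientation': array([[-9.42824645e-01,  3.33288782e-01, -5.25354876e-04],
       [ 3.33289160e-01,  9.42824106e-01, -1.02040109e-03],
       [ 1.55229004e-04, -1.13715438e-03, -9.99999341e-01]]), 'wrist_force': array([-0.11100298, -0.46904467, -0.91123354]), 'torque': array([-0.00394238,  0.02047551,  0.00132371]), 'grasp_force': 0.0, 'finger_gap': 1.0035893598373085}
```

View pics/top1.png

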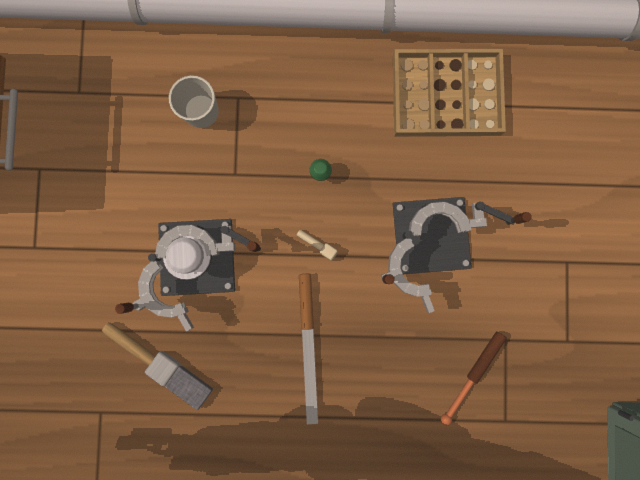

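View pics/scene1.png

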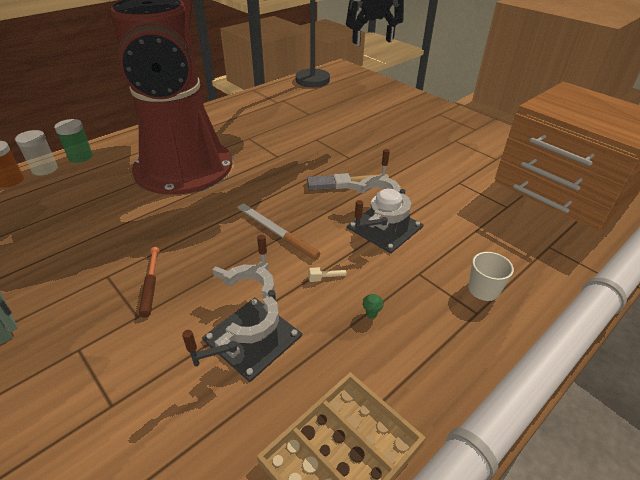

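The pot clamp is on the left of the top view: pot top near (183,256), jaw grip (125,308), hook grip (255,246). The empty clamp is on the right and must be left alone. In the scene view, the pot clamp has its jaw grip near (385,158) and its hook grip near (359,210).

```bash
cat > h.py <<'E'
import numpy as np, cv2
from workcell import env
def ray(c,uv):
    d=c["R"].T@np.linalg.inv(c["K"])@np.array([uv[0],uv[1],1.]); return -c["R"].T@c["t"],d
def onz(c,uv,z):
    o,d=ray(c,uv); return o+d*(z-o[2])/d[2]
def pix(c,X):
    p=c["K"]@(c["R"]@np.asarray(X,float)+c["t"]); return p[:2]/p[2]
def tri(c1,u1,c2,u2):
    (a,d),(b,e)=ray(c1,u1),ray(c2,u2)
    s=np.linalg.lstsq(np.c_[d,-e],b-a,rcond=None)[0]; p,q=a+d*s[0],b+e*s[1]
    return (p+q)/2,np.linalg.norm(p-q)
E
python3 - <<'E'
from h import *
T=cv2.imread("pics/top1.png");S=cv2.imread("pics/scene1.png")
def blobs(I,roi):
    x0,y0,x1,y1=roi; h=I[y0:y1,x0:x1].astype(int); b,g,r=h[...,0],h[...,1],h[...,2]
    m=((r<115)&(r>1.6*g)&(r-b>20)&(g<50)).astype(np.uint8)
    n,l,s,c=cv2.connectedComponentsWithStats(m)
    for i in range(1,n):
        if s[i,4]>15: print(s[i,:4]+[x0,y0,0,0],s[i,4],c[i]+[x0,y0])
print("top");blobs(T,(95,190,275,345));print("scene");blobs(S,(330,130,430,250))
cv2.imwrite("pics/crop1.png",np.hstack([cv2.resize(T[200:350,100:275],None,fx=2.6,fy=2.6,interpolation=2),cv2.resize(S[140:290,320:440],(312,390),interpolation=2)]))
E
```

```text
top
scene
[382 150   7  16] 76 [384.81578947 157.78947368]
[355 202   8  17] 96 [358.14583333 210.59375   ]
```

View pics/crop1.png

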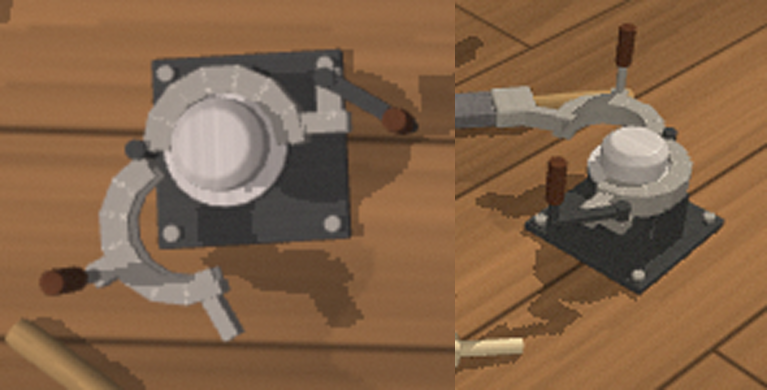

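Run:
```python
from h import *
t=env.get_calibration("top");s=env.get_calibration("scene")
f=lambda u,v:np.array([100+u/2.6,200+v/2.6])
J,e=tri(t,f(65,281),s,(384.8,157.8));print("jaw",J,e, onz(t,f(65,281),112))
H,e=tri(t,f(398,119),s,(358.1,210.6));print("hook",H,e, onz(t,f(398,119),112))
pt=onz(t,f(213,143),90);print("pot",pt)
C=np.array([onz(t,f(*p),8) for p in((152,60),(341,50),(350,237),(160,248))]);print("plate",C.mean(0))
for a,b in((1,0),(2,3)): d=C[b]-C[a];print(np.degrees(np.arctan2(-d[0],d[1])),np.linalg.norm(d))
for a,b in((0,3),(1,2)): d=C[a]-C[b];print(np.degrees(np.arctan2(d[1],d[0])),np.linalg.norm(d))
print("hinge",onz(t,f(136,148),75),"pivot",onz(t,f(325,75),75),onz(t,f(325,75),85))
print(env.observe()["ee_pos"])
```

```text
jaw [428.84665554 277.7738614  107.90835844] 1.1612531541944473 [428.76612112 275.75195538 112.        ]
hook [522.09908266  98.62925251 107.52294486] 0.2459691086789767 [521.9454376   98.09687982 112.        ]
pot [506.70317688 205.06762139  90.        ]
plate [506.54724407 204.05650403   8.        ]
4.648674914454606 118.7622434315426
4.772057557707958 118.33418176892658
5.164242005170543 118.08708751263478
4.957081712368273 117.82918916461577
hinge [503.1111548  253.27257456  75.        ] pivot [548.30773147 146.39351494  75.        ] [547.45904537 144.43525804  85.        ]
[174.79350717 494.65465053 230.79820376]
```

```bash
cat >> h.py <<'E'
def rel(p,yaw):
    "shift in tool axes (m) and turn about tool z (rad) from the present pose to p (mm) with tool x at yaw (deg)"
    s=env.observe(); R=s["orientation"]; x0=np.degrees(np.arctan2(R[1,0],R[0,0]))
    d=(yaw-x0+180)%360-180
    return np.round(R.T@(np.array(p)-s["ee_pos"])/1000,4).tolist(), round(-np.radians(d),4)
E
python3 -c "
from h import *
print(rel((428.8,276.5,165),163.2))"
```

```text
([-0.3122, -0.1209, 0.0659], np.float64(-0.0466))
```

{"method": "move_arm", "body": {"rows": [{"xyz":[-0.312,-0.121,0.066],"rot":[0,0,-0.047],"grip":0.5},{"xyz":[-0.312,-0.121,0.066],"rot":[0,0,-0.047],"grip":0.5},{"xyz":[-0.312,-0.121,0.066],"rot":[0,0,-0.047],"grip":0.5},{"xyz":[-0.312,-0.121,0.066],"rot":[0,0,-0.047],"grip":0.5},{"xyz":[-0.312,-0.121,0.066],"rot":[0,0,-0.047],"grip":0.5},{"xyz":[-0.312,-0.121,0.066],"rot":[0,0,-0.047],"grip":0.5},{"xyz":[-0.312,-0.121,0.066],"rot":[0,0,-0.047],"grip":0.5},{"xyz":[-0.312,-0.121,0.066],"rot":[0,0,-0.047],"grip":0.5},{"xyz":[-0.312,-0.121,0.066],"rot":[0,0,-0.047],"grip":0.5},{"xyz":[-0.312,-0.121,0.066],"rot":[0,0,-0.047],"grip":0.5}]}}

```text
t: 1.35
ee_pos: [428.3, 277.6, 165.5]
orientation: [[-0.958, 0.287, 0.0], [0.287, 0.958, 0.0], [-0.0, 0.0, -1.0]]
wrist_force: [-0.1, -0.1, -0.3]
finger_gap: 0.498
grasp_force: 0.0
```

Run:
```python
from h import *
c=env.get_calibration("wrist");I=env.capture("wrist");cv2.imwrite("pics/w1.png",I)
print(c["K"],-c["R"].T@c["t"]); s=env.observe();print(s["ee_pos"],s["wrist_force"])
print("grip top expected",pix(c,(428.8,276.5,130)),"bottom",pix(c,(428.8,276.5,94)),"hinge",pix(c,(502.3,254.3,75)))
```

```text
[[405.80851523   0.         316.10893236]
 [  0.         405.80851523 243.29332288]
 [  0.           0.           1.        ]] [365.35207112 296.329507   308.16313734]
[428.36902459 277.51045691 165.5208987 ] [-0.28456973 -0.14074359  0.91547637]
grip top expected [314.51224588 281.42364371] bottom [314.77790199 258.53448396] hinge [314.70025904 363.295394  ]
```

View pics/w1.png

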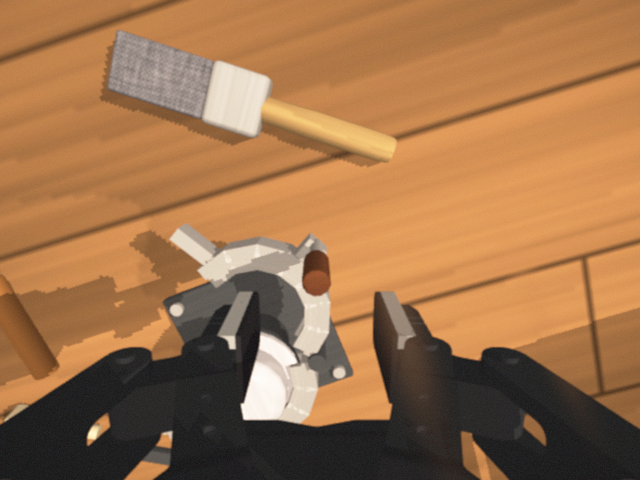

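The wrist view shows the jaw grip's top at about (317,281), 1 mm from where I expected it. The fingers straddle it, so I'll descend and grip.

{"method": "move_arm", "body": {"rows": [{"xyz":[-0.0005,-0.0013,0.035],"rot":[0,0,0],"grip":0.5},{"xyz":[-0.0005,-0.0013,0.067],"rot":[0,0,0],"grip":0.5},{"xyz":[-0.0005,-0.0013,0.067],"rot":[0,0,0],"grip":0.5},{"xyz":[-0.0005,-0.0013,0.067],"rot":[0,0,0],"grip":0.0},{"xyz":[-0.0005,-0.0013,0.067],"rot":[0,0,0],"grip":0.0},{"xyz":[-0.0005,-0.0013,0.067],"rot":[0,0,0],"grip":0.0},{"xyz":[-0.0005,-0.0013,0.067],"rot":[0,0,0],"grip":0.0}], "force": 20}}

```text
t: 2.28
ee_pos: [429.8, 276.1, 99.7]
orientation: [[-0.957, 0.289, 0.002], [0.289, 0.957, 0.001], [-0.002, 0.002, -1.0]]
wrist_force: [-1.3, 0.8, 7.5]
finger_gap: 0.159
grasp_force: 20.8
```

Run:
```python
from h import *
s=env.observe();p=s["ee_pos"];print(p,s["wrist_force"],s["finger_gap"],s["grasp_force"])
h=np.array([502.3,254.3]);v=p[:2]-h;r=np.hypot(*v);a=np.degrees(np.arctan2(v[1],v[0]));print(r,a)
print("turn to shut",225.7-a)
R=s["orientation"];x0=np.degrees(np.arctan2(R[1,0],R[0,0]));print(x0)
for f in np.arange(8,80,8):
    f=min(f,64); q=np.radians(a+f); print(f,rel((h[0]+77*np.cos(q),h[1]+77*np.sin(q),p[2]),x0+f))
    if f==64:break
```

```text
[429.8257635  276.11453353  99.7243485 ] [-1.27680055  0.83899799  7.52647516] 0.15911498759380707 20.783354938030243
75.68612045412932 163.2483587364873
turn to shut 62.4516412635127
163.23072695572415
8 ([0.0006, -0.0107, -0.0], np.float64(-0.1396))
16 ([-0.0017, -0.0212, -0.0], np.float64(-0.2793))
24 ([-0.0054, -0.0313, -0.0001], np.float64(-0.4189))
32 ([-0.0104, -0.0408, -0.0001], np.float64(-0.5585))
40 ([-0.0167, -0.0495, -0.0001], np.float64(-0.6981))
48 ([-0.0242, -0.0572, -0.0001], np.float64(-0.8378))
56 ([-0.0326, -0.0638, -0.0001], np.float64(-0.9774))
64 ([-0.042, -0.0692, -0.0001], np.float64(-1.117))
```

{"method": "move_arm", "body": {"rows": [{"xyz":[0.0006,-0.0107,0],"rot":[0,0,-0.14],"grip":0.0},{"xyz":[-0.0017,-0.0212,0],"rot":[0,0,-0.279],"grip":0.0},{"xyz":[-0.0054,-0.0313,0],"rot":[0,0,-0.419],"grip":0.0},{"xyz":[-0.0104,-0.0408,0],"rot":[0,0,-0.559],"grip":0.0},{"xyz":[-0.0167,-0.0495,0],"rot":[0,0,-0.698],"grip":0.0},{"xyz":[-0.0242,-0.0572,0],"rot":[0,0,-0.838],"grip":0.0},{"xyz":[-0.0326,-0.0638,0],"rot":[0,0,-0.977],"grip":0.0},{"xyz":[-0.0326,-0.0638,0],"rot":[0,0,-0.977],"grip":0.0}]}}

```text
t: 3.28
ee_pos: [445.2, 205.9, 99.8]
orientation: [[-0.774, -0.633, 0.006], [-0.633, 0.774, 0.003], [-0.006, -0.002, -1.0]]
wrist_force: [8.0, 5.3, -3.0]
finger_gap: 0.153
grasp_force: 20.0
```

Run:
```python
from h import *
s=env.observe();p=s["ee_pos"];print(p,s["wrist_force"],s["finger_gap"],s["grasp_force"])
h=np.array([502.3,254.3]);v=p[:2]-h;r=np.hypot(*v);a=np.degrees(np.arctan2(v[1],v[0]));print(r,a)
R=s["orientation"];x0=np.degrees(np.arctan2(R[1,0],R[0,0]));print(x0)
for f in (3,6,8):
    q=np.radians(a+f); print(f,rel((h[0]+r*np.cos(q),h[1]+r*np.sin(q),p[2]),x0+f))
```

```text
[445.17171462 205.86288572  99.77955245] [ 7.98020172  5.32355429 -2.98540617] 0.15281508668999225 19.952313601970673
74.89856494166244 -139.70653143630412
-140.7270308105947
3 ([-0.0002, -0.0039, 0.0], np.float64(-0.0524))
6 ([-0.0005, -0.0078, 0.0], np.float64(-0.1047))
8 ([-0.0009, -0.0104, 0.0], np.float64(-0.1396))
```

{"method": "move_arm", "body": {"rows": [{"xyz":[0.001,-0.0039,0],"rot":[0,0,-0.05],"grip":0.0},{"xyz":[0.001,-0.006,0],"rot":[0,0,-0.08],"grip":0.0},{"xyz":[0.001,-0.0075,0],"rot":[0,0,-0.1],"grip":0.0},{"xyz":[0.001,-0.0075,0],"rot":[0,0,-0.1],"grip":0.0}]}}

```text
t: 3.78
ee_pos: [449.9, 200.8, 99.8]
orientation: [[-0.708, -0.707, 0.008], [-0.707, 0.708, 0.005], [-0.009, -0.002, -1.0]]
wrist_force: [10.8, 10.4, -7.7]
finger_gap: 0.154
grasp_force: 19.7
```

```bash
cat > st.py <<'E'
from h import *
s=env.observe();p=s["ee_pos"];R=s["orientation"]
h=np.array([502.3,254.3]);v=p[:2]-h
print(p,"tool force",R.T@s["wrist_force"],s["torque"],s["finger_gap"],s["grasp_force"],"ang",np.degrees(np.arctan2(v[1],v[0]))%360,np.hypot(*v))
E
python3 st.py
```

```text
[449.8913418  200.75224508  99.83625096] tool force [-14.86022941  -0.25612873   7.82168278] [ 1.92356145 -2.18122907 -0.05709563] 0.15419616689818455 19.718714654445648 ang 225.61594120286307 74.9268277120974
```

{"method": "move_arm", "body": {"rows": [{"xyz":[-0.0025,-0.0015,0],"rot":[0,0,-0.02],"grip":0.0},{"xyz":[-0.0025,-0.003,0],"rot":[0,0,-0.04],"grip":0.0},{"xyz":[-0.0025,-0.004,0],"rot":[0,0,-0.05],"grip":0.0},{"xyz":[-0.0025,-0.004,0],"rot":[0,0,-0.05],"grip":0.0}]}}

```text
t: 4.28
ee_pos: [450.3, 200.8, 99.7]
orientation: [[-0.67, -0.742, 0.001], [-0.742, 0.67, 0.007], [-0.006, 0.004, -1.0]]
wrist_force: [-5.2, 16.5, 6.9]
finger_gap: 0.157
grasp_force: 21.5
```

```bash
python3 st.py
```

```text
[450.275389   200.79342765  99.68332569] tool force [-8.81388133 14.97184037 -6.80325629] [ 3.18274588  1.09593587 -0.12625685] 0.15692085373325204 21.535373032093048 ang 225.80454465459644 74.62917280950552
```

The jaw is against its stop: 15 N of reaction with no further travel, at the predicted shut angle. I'll release it, rise and check.

{"method": "move_arm", "body": {"rows": [{"xyz":[0,0.003,0],"rot":[0,0,0],"grip":0.45},{"xyz":[0,0.003,0],"rot":[0,0,0],"grip":0.45},{"xyz":[0,0.003,0],"rot":[0,0,0],"grip":0.45},{"xyz":[0,0.003,-0.04],"rot":[0,0,0],"grip":0.45},{"xyz":[0,0.003,-0.08],"rot":[0,0,0],"grip":0.45},{"xyz":[0,0.003,-0.08],"rot":[0,0,0],"grip":0.45}]}}

```text
t: 5.03
ee_pos: [450.1, 199.9, 181.0]
orientation: [[-0.672, -0.741, 0.005], [-0.741, 0.672, 0.001], [-0.004, -0.003, -1.0]]
wrist_force: [-0.7, 0.7, -0.5]
finger_gap: 0.45
grasp_force: 0.0
```

```bash
python3 st.py
python3 - <<'E'
from h import *
print(rel((522,98.4,180),241.1))
E
```

```text
[450.0762019  199.87087065 180.98112907] tool force [-0.0460843   0.9985152   0.48597802] [0.01315686 0.02168445 0.01094898] 0.4496198109746814 0.0 ang 226.18457291739787 75.43112891872951
([0.0268, -0.1214, 0.0012], np.float64(-0.2325))
```

{"method": "move_arm", "body": {"rows": [{"xyz":[0.027,-0.121,0.001],"rot":[0,0,-0.232],"grip":0.45},{"xyz":[0.027,-0.121,0.001],"rot":[0,0,-0.232],"grip":0.45},{"xyz":[0.027,-0.121,0.001],"rot":[0,0,-0.232],"grip":0.45},{"xyz":[0.027,-0.121,0.001],"rot":[0,0,-0.232],"grip":0.45},{"xyz":[0.027,-0.121,0.001],"rot":[0,0,-0.232],"grip":0.45},{"xyz":[0.027,-0.121,0.001],"rot":[0,0,-0.232],"grip":0.45}]}}

```text
t: 5.78
ee_pos: [518.9, 99.2, 177.3]
orientation: [[-0.482, -0.876, -0.0], [-0.876, 0.482, 0.0], [0.0, 0.0, -1.0]]
wrist_force: [-0.2, 0.9, -0.4]
finger_gap: 0.449
grasp_force: 0.0
```

```bash
python3 st.py
python3 - <<'E'
from h import *
c=env.get_calibration("wrist");W=env.capture("wrist");S=env.capture("scene")
cv2.imwrite("pics/w2.png",np.hstack([W[120:,120:560],cv2.resize(S[140:290,320:440],(288,360),interpolation=2)]))
print("hook top exp",pix(c,(522,98.4,130))-120,"bottom",pix(c,(522,98.4,94))-120)
E
```

```text
[518.94791474  99.20003439 177.29094862] tool force [-0.66557522  0.61425754  0.40253236] [-0.01575115 -0.00919395  0.0121535 ] 0.4487361718873356 0.0 ang 276.1264823016764 155.99087280063176
hook top exp [190.06756352 153.53871256] bottom [190.98201429 132.98433823]
```

View pics/w2.png

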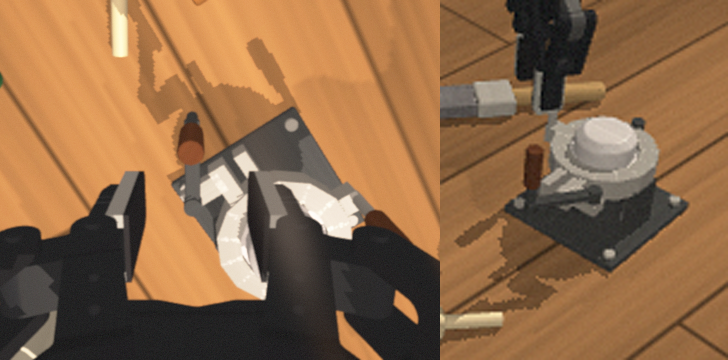

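The jaw ring is closed, with its ear beside the fixed lug and the hook still open. The hook grip's top is at (190,153) in the crop, as predicted. I'll go down onto it.

{"method": "move_arm", "body": {"rows": [{"xyz":[-0.0008,-0.003,0.035],"rot":[0,0,0],"grip":0.45},{"xyz":[-0.0008,-0.003,0.077],"rot":[0,0,0],"grip":0.45},{"xyz":[-0.0008,-0.003,0.077],"rot":[0,0,0],"grip":0.45},{"xyz":[-0.0008,-0.003,0.077],"rot":[0,0,0],"grip":0.0},{"xyz":[-0.0008,-0.003,0.077],"rot":[0,0,0],"grip":0.0},{"xyz":[-0.0008,-0.003,0.077],"rot":[0,0,0],"grip":0.0},{"xyz":[-0.0008,-0.003,0.077],"rot":[0,0,0],"grip":0.0}], "force": 20}}

```text
t: 6.75
ee_pos: [523.7, 97.7, 102.0]
orientation: [[-0.483, -0.875, 0.003], [-0.875, 0.483, 0.0], [-0.002, -0.002, -1.0]]
wrist_force: [-1.6, -0.2, 7.5]
finger_gap: 0.155
grasp_force: 21.9
```

```bash
sed -i 's/502.3,254.3/548,145.5/' st.py; python3 st.py
python3 - <<'E'
from h import *
s=env.observe();p=s["ee_pos"];R=s["orientation"]
h=np.array([548,145.5]);v=p[:2]-h;r=np.hypot(*v);a=np.degrees(np.arctan2(v[1],v[0]));x0=np.degrees(np.arctan2(R[1,0],R[0,0]))
for f in range(-8,-66,-8):
    q=np.radians(a+f); print(f,rel((h[0]+r*np.cos(q),h[1]+r*np.sin(q),p[2]),x0+f))
E
```

```text
[523.6972531   97.65022783 101.96124044] tool force [ 0.93340294  1.28642099 -7.54688294] [0.07608302 0.33312458 0.09034999] 0.15537414720660997 21.918084919452667 ang 243.07412998081892 53.667720310576364
-8 ([-0.0003, 0.0075, -0.0], np.float64(0.1396))
-16 ([-0.0016, 0.0149, -0.0], np.float64(0.2793))
-24 ([-0.0039, 0.022, -0.0], np.float64(0.4189))
-32 ([-0.0072, 0.0287, -0.0001], np.float64(0.5585))
-40 ([-0.0114, 0.0349, -0.0001], np.float64(0.6981))
-48 ([-0.0164, 0.0405, -0.0001], np.float64(0.8378))
-56 ([-0.0221, 0.0453, -0.0001], np.float64(0.9774))
-64 ([-0.0285, 0.0492, -0.0001], np.float64(1.117))
```

{"method": "move_arm", "body": {"rows": [{"xyz":[-0.0003,0.0075,0],"rot":[0,0,0.14],"grip":0.0},{"xyz":[-0.0016,0.0149,0],"rot":[0,0,0.279],"grip":0.0},{"xyz":[-0.0039,0.022,0],"rot":[0,0,0.419],"grip":0.0},{"xyz":[-0.0072,0.0287,0],"rot":[0,0,0.559],"grip":0.0},{"xyz":[-0.0114,0.0349,0],"rot":[0,0,0.698],"grip":0.0},{"xyz":[-0.0164,0.0405,0],"rot":[0,0,0.838],"grip":0.0},{"xyz":[-0.0164,0.0405,0],"rot":[0,0,0.838],"grip":0.0}]}}

```text
t: 7.62
ee_pos: [495.2, 132.0, 101.9]
orientation: [[-0.974, -0.225, 0.001], [-0.225, 0.974, 0.0], [-0.002, 0.0, -1.0]]
wrist_force: [-4.0, 0.4, 11.1]
finger_gap: 0.156
grasp_force: 22.2
```

```bash
python3 st.py
python3 - <<'E'
from h import *
s=env.observe();p=s["ee_pos"];R=s["orientation"]
h=np.array([548,145.5]);v=p[:2]-h;r=np.hypot(*v);a=np.degrees(np.arctan2(v[1],v[0]));x0=np.degrees(np.arctan2(R[1,0],R[0,0]))
print(x0%360)
for f in range(-4,-18,-4):
    q=np.radians(a+f); print(f,rel((h[0]+r*np.cos(q),h[1]+r*np.sin(q),p[2]),x0+f))
E
```

```text
[495.20790761 132.00211467 101.91359824] tool force [  3.79188253   1.3386034  -11.13383105] [0.02568395 0.94525183 0.04526531] 0.15559351358988846 22.247603237628937 ang 194.3421314511563 54.49034710025366
193.00169930688193
-4 ([-0.0, 0.0038, 0.0], np.float64(0.0698))
-8 ([-0.0004, 0.0076, 0.0], np.float64(0.1396))
-12 ([-0.0009, 0.0114, 0.0], np.float64(0.2094))
-16 ([-0.0018, 0.0151, 0.0], np.float64(0.2793))
```

{"method": "move_arm", "body": {"rows": [{"xyz":[0.0,0.0038,0],"rot":[0,0,0.07],"grip":0.0},{"xyz":[-0.0004,0.0076,0],"rot":[0,0,0.13],"grip":0.0},{"xyz":[-0.0004,0.0095,0],"rot":[0,0,0.14],"grip":0.0},{"xyz":[-0.0005,0.0115,0],"rot":[0,0,0.15],"grip":0.0},{"xyz":[-0.0005,0.0115,0],"rot":[0,0,0.15],"grip":0.0}]}}

```text
t: 8.25
ee_pos: [493.3, 142.2, 101.9]
orientation: [[-0.997, -0.077, 0.002], [-0.077, 0.997, -0.001], [-0.002, -0.001, -1.0]]
wrist_force: [-4.0, -5.0, 10.7]
finger_gap: 0.152
grasp_force: 22.3
```

```bash
python3 st.py
```

```text
[493.3244662  142.18388699 101.90797075] tool force [  4.31525919  -4.71447029 -10.65636144] [-0.79737336  0.85099038 -0.26764961] 0.15199153976541455 22.273061871528625 ang 183.4707813086066 54.77600388588504
```

{"method": "move_arm", "body": {"rows": [{"xyz":[0,0.0015,0],"rot":[0,0,0.0],"grip":0.0},{"xyz":[0,0.003,0],"rot":[0,0,0.0],"grip":0.0},{"xyz":[0,0.003,0],"rot":[0,0,0.0],"grip":0.0}]}}

```text
t: 8.62
ee_pos: [493.5, 142.5, 101.8]
orientation: [[-0.997, -0.076, 0.002], [-0.076, 0.997, -0.007], [-0.002, -0.007, -1.0]]
wrist_force: [-2.7, -17.0, 11.5]
finger_gap: 0.156
grasp_force: 22.8
```

```bash
python3 st.py
```

```text
[493.46622702 142.51903976 101.84921821] tool force [  3.99881089 -16.82824314 -11.36131759] [-3.47556619  0.53416299 -0.07230237] 0.15582704134405648 22.766131460666656 ang 183.128824990438 54.61518579572966
```

The hook is against its stop too: 17 N of reaction and no travel. I'll release it, rise, move away and check.

{"method": "move_arm", "body": {"rows": [{"xyz":[0,-0.001,0],"rot":[0,0,0],"grip":0.4},{"xyz":[0,-0.002,0],"rot":[0,0,0],"grip":0.4},{"xyz":[0,-0.002,0],"rot":[0,0,0],"grip":0.4},{"xyz":[0,-0.002,-0.04],"rot":[0,0,0],"grip":0.4},{"xyz":[0,-0.002,-0.09],"rot":[0,0,0],"grip":0.4},{"xyz":[0.05,-0.002,-0.14],"rot":[0,0,0],"grip":0.4},{"xyz":[0.1,-0.002,-0.15],"rot":[0,0,0],"grip":0.4},{"xyz":[0.15,-0.002,-0.15],"rot":[0,0,0],"grip":0.4},{"xyz":[0.2,-0.002,-0.15],"rot":[0,0,0],"grip":0.4},{"xyz":[0.2,-0.002,-0.15],"rot":[0,0,0],"grip":0.4}]}}

```text
t: 9.88
ee_pos: [290.7, 128.1, 250.5]
orientation: [[-0.997, -0.079, -0.0], [-0.079, 0.997, 0.0], [-0.0, 0.0, -1.0]]
wrist_force: [1.3, 0.3, 0.1]
finger_gap: 0.399
grasp_force: 0.0
```

```bash
python3 st.py
python3 - <<'E'
from h import *
T=env.capture("top");S=env.capture("scene");t=env.get_calibration("top")
cv2.imwrite("pics/f.png",np.hstack([cv2.resize(T[200:350,100:275],None,fx=2.6,fy=2.6,interpolation=2),cv2.resize(S[140:290,320:440],(312,390),interpolation=2)]))
for n,X in (("jaw shut top",(448.8,199.5,130)),("hook home top",(493.2,140.8,130))): print(n,(pix(t,X)-[100,200])*2.6)
E
```

```text
[290.7135966  128.10241242 250.46833336] tool force [-1.30630068  0.22659463 -0.06315501] [ 0.01497098 -0.03490702  0.01570225] 0.39905604075343226 0.0 ang 183.86842527924142 257.8739409601824
jaw shut top [197.72226173 248.98693225]
hook home top [311.56692599 168.51311628]
```

View pics/f.png

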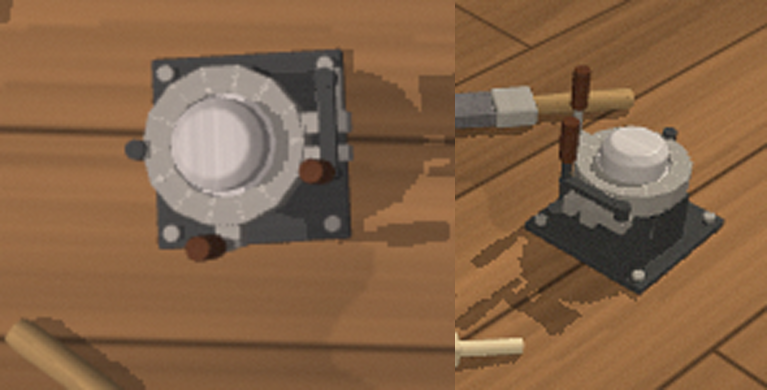

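The ring is fully closed. The jaw grip's top at about (198,249) and the hook grip's top at about (312,169) match the predicted shut positions, and the hook lies over the ear. The arm is clear.

```bash
python3 -c "
from workcell import env
print(env.finish_job())"
```

```text
the job is handed in; nothing more can be done
None
```

The jaw is shut, the hook latch is home over the jaw's ear, and the empty clamp was not touched; I handed the job in at about 10 s with the arm clear.

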